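# Refit the burner head of a portable gas stove

## Task

Put the loose burner head of the little gas stove back in service: by pushing its ears with a fingertip, turn it where it lies until its notch drops over the white ignition pin, then press it straight down until it clicks and sits flat and fully home. Only push and press it, never pick it up, and leave the other things on the worktop where they are. Finish with the hand clear.

Things in the scene. Friction and masses are not known exactly. Their poses are not given: they have to be found in the camera images.
- stove: portable gas stove, 285 x 335 mm, fixed, dark grey, steel deck, round cartridge cover (top 110 mm high) on its right. Origin: on the worktop under the burner's vertical axis; x to its back, y to its left. Round the burner an open drip dish, radius 100 mm, floor 64 mm and lip 69 mm above the worktop, crossed by a gas tube (top 83 mm) to the cover and a white rod (top 74 mm) outward from the pin
- seat_centre (a point): point on the burner's vertical axis, level with the seat (100 mm above the worktop) on which the head's flange lies flat when home. The seat is a fixed aluminium cup of 30 mm radius; a bore in it guides the head's 62 mm stem with 1 mm play, so the head turns about this axis. Three spring balls in the cup grip the stem
- pin_top (a point): centre of the top of the fixed white ignition pin, 7 mm diameter, upright, 38.5 mm from the burner axis; its top is 14 mm above the seat. Its white foot (13 mm diameter, top 6 mm below the seat) shows beyond the rim of the head.
- burner_head: loose, 150 g: grey flange, 80 mm diameter, 9 mm thick, black cap, stem below. Origin: centre of the flange's underside; x to the notch, y to ear a. It starts lying on the pin, tilted up to 4 degrees, origin 10 to 13 mm above the seat, and turns both ways with about 1 N at an ear. Over the pin it drops level to 9 mm; 4 to 10 N on the cap then snap it past the spring balls to 0 mm, where it stays
- notch (a point): middle of the mouth of the head's notch, an open slot in the rim 11 mm wide and 9 mm deep; 38.5 mm from the head's centre, level with the flange's top. When it is within about 3 degrees of the pin its rim drops some 5 mm over the pin by its weight, and the pin then stops it from turning on
- ear_a (a point): middle of one ear of the burner head, 90 degrees anticlockwise (from above) of the notch, 52 mm from its centre. An ear is a flat lug 12 mm wide and 9 mm thick, level with the flange, that stands out from the rim from 40 to 64 mm radius. A fingertip fits beside it outside the rim and may reach down to 12 mm below its underside.
- ear_b (a point): middle of the other ear, the same, 90 degrees clockwise of the notch.
- head_top (a point): middle of the flat top of the head's black cap (34 mm diameter), 17 mm above the flange's underside: the place to press.
- pan_support: bystander: the stove's dark steel pan support, loose, 190 mm across and 33 mm high, on the worktop to the left of the stove; origin on the worktop at its centre
- purple_mug: bystander: purple mug, loose, 84 x 123 x 100 mm; origin at the centre of its underside
- salt_shaker: bystander: salt shaker, loose, 44 mm diameter, 90 mm high; origin at the centre of its underside
- tin: bystander: low tin, loose, 86 mm diameter, 40 mm high; origin at the centre of its underside
- lemon: bystander: lemon, loose, 71 x 53 x 51 mm; origin at the centre of its underside
There are look-alikes about, which are no part of the job. What is shaped like the burner_head but green is not meant.

How it is judged:
By the outcome, as a careful person would: the job done as asked, in the order asked, and still so for the second after the job is handed in, with the robot touching nothing.
It also fails if it takes over 54 s, if anything falls off the work surface, if the arm or the gripper's body presses on something with over 40 N, if the wrist force passes 120 N, or if a joint passes its speed limit or range.

## Robot

A 7-joint arm with a two-finger parallel gripper is mounted at the origin on a cart in front of the work surface, level with it; the furniture and walls round the work are solid. World frame = base frame: x ahead of the robot, y to its left, z up, the work surface at z = 0. Lengths are in mm, angles in rad, forces in N, time in s.
With the tool pointing down it reaches from about 350 to 900 mm from the base axis. Payload 7.2 kg.
Tool frame: the origin (TCP) lies at the very end of the fingers, on their centre line; the grasp point (between the pads) lies 19 mm behind it; y points along the fingers, x is the direction in which the jaws open and shut, and the axes are right-handed (so a half turn about y gives the same grasp; the last joint's range is limited). The gripper opens to 85 mm and grips with 20 to 120 N. Pads are 22 mm wide; open, the fingers measure 114 mm over their backs; the gripper's body (76 mm by 85 mm) begins 54 mm behind the grasp point. The pads swing forward as they close: fully open they stand 13 mm farther back than shut.
Start: joints at [1.087, 0.411, -0.013, 1.596, 0.006, 1.134, -0.082], TCP at [252.44, -571.754, 231.297] pointing down, gripper open.
Joint ranges: [-2.95, 2.95], [-0.29, 1.99], [-1.47, 1.44], [0.14, 2.54], [-1.03, 4.17], [0.13, 1.85], [-2.86, 2.86]. Speed limits (rad/s): [2.39, 2.39, 3.01, 3.01, 3.14, 3.14, 3.14].

## Interface

Orientations are given as [roll, pitch, yaw] about the fixed x, y, z axes, in that order (R = Rz(yaw) Ry(pitch) Rx(roll)).
In Python, from plant import manip gives the robot as it stands. The module is installed in compiled form; this text tells all that it offers.
- The arm moves only by the tool move_arm, never from a script. Its arguments are lists of equal length, an entry for each row: "xyz": the shift along the tool's x, y, z in mm, a list of three; "dr": the turn, a rotation vector about the tool's x, y, z in degrees, a list of three; "claw": the finger opening in mm, from 0 to 85.4. A call has 1 to 20 rows; each row is the pose to reach, as a shift and turn from the pose commanded when the call began, along the tool's axes at that moment; what a row does not reach only later rows make up. A row lasts 1/8 s, in which the tool goes at most 62.5 mm and 10.7 degrees, less where a joint would pass 70% of its speed; a pose out of reach is approached as far as the arm can. A call with a gripper value outside its range is refused whole. The fingers move at their own pace and stop on an object; "squeeze" is the grip in N (left out, the last holds). Time passes only in rows, so rows that repeat a pose let the fingers close. It gives the time, the measured TCP pose, the force and the opening at its end, in the units of the state.
- manip.state(): the state, without advancing time (a new reading comes with each control period).
- manip.camera(name): name is "scene" or "top" or "wrist"; returns the picture (420x560x3 uint8, blue, green, red); there is no depth.
- manip.get_calibration(name): a dict with "K" (3x3 intrinsics, pixels), "R" (3x3) and "t" (3): a world point X has camera coordinates R X + t. Camera axes: x right, y down, z forward; pixel columns grow to the right and rows downward; lengths in mm; the calibration is good to about 2 mm. A picture is of the moment at which its call begins: read the wrist's pose just before it. get_calibration takes no time and is no camera call; for the wrist camera it gives the pose at the moment of the call.
- manip.hand_in(): hands the job in, once; it reports no verdict.
The state is a dict: "t": time; "joint_pos": joint angles; "joint_velocities": joint speeds; "joint_torque": joint torques, N m; "tcp_pos": TCP position; "orientation": TCP orientation; "ft_force": force on the tool from outside, world axes, zero at the start; "moment": the same for the moment, N m; "gripper_width": finger opening in mm.
Only numpy, scipy, OpenCV 4.12 (cv2) and the standard library are available. Lean on these libraries where they do the work, as an engineer would, in place of code of your own. Each camera call takes 0.05 s, during which the arm holds its last target.

## Working session

There is one attempt and no reset: what is moved stays moved. The work goes in short steps, Python scripts to look and compute and a tool call to move; the robot and the scene stay as the last step left them, time stands still between calls to the robot, and variables do not carry over. Pictures are saved under pics/ and viewed, and the job is handed in when it is done.

Besides the shell and the picture viewer there is one more tool, called after "Emit:" as name(argument=value, ...) on one line, values as JSON. move_arm: Moves the arm, as the interface text tells. Its arguments: {"type":"object","properties":{"xyz":{"type":"array"},"dr":{"type":"array"},"claw":{"type":"array"},"squeeze":{"type":"number"}},"required":["xyz","dr","claw"]}

```bash
mkdir -p pics
python3 - <<'E'
from plant import manip
import cv2
s=manip.state();print(s)
for n in("scene","top"):
    c=manip.get_calibration(n);print(n,c)
    cv2.imwrite(f"pics/{n}0.png",manip.camera(n))
E
```

```text
{'t': 0.0, 'joint_pos': array([ 1.08677051,  0.41193019, -0.01272547,  1.59703889,  0.00561361,
        1.13429263, -0.08220088]), 'joint_velocities': array([-7.47559423e-05, -3.45302784e-04, -1.05765117e-03, -2.29409520e-04,
       -3.22691335e-04, -1.47069350e-03,  1.54455586e-03]), 'joint_torque': array([-5.56982322e-04, -6.00627995e+01,  6.81644417e-01, -2.99409539e+01,
        1.37716136e-02,  1.06259194e-02, -6.14035798e-05]), 'tcp_pos': array([ 252.23254076, -571.30430402,  230.43624185]), 'orientation': array([-1.57091894,  0.0016287 , -1.15492878]), 'ft_force': array([-0.43020807, -0.35079222,  0.12158014]), 'moment': array([ 0.02902032, -0.03236722,  0.06390189]), 'gripper_width': 85.00973090901246}
scene {'K': array([[465.72853379,   0.        , 280.88603176],
       [  0.        , 465.72853379, 215.24860116],
       [  0.        ,   0.        ,   1.        ]]), 'R': array([[-0.58863255, -0.80839383, -0.0033363 ],
       [-0.53963187,  0.39599956, -0.74295477],
       [ 0.60192123, -0.43552699, -0.66933331]]), 't': array([ 422.52998894,  338.9146969 , 1271.92050016])}
top {'K': array([[518.65705352,   0.        , 281.42119962],
       [  0.        , 518.65705352, 212.3222316 ],
       [  0.        ,   0.        ,   1.        ]]), 'R': array([[-0.46104371, -0.88734869, -0.0071409 ],
       [-0.84947431,  0.44366334, -0.28558053],
       [ 0.25657767, -0.1255991 , -0.95832811]]), 't': array([ 382.91571886,  454.58564837, 1705.49285228])}
```

View pics/scene0.png

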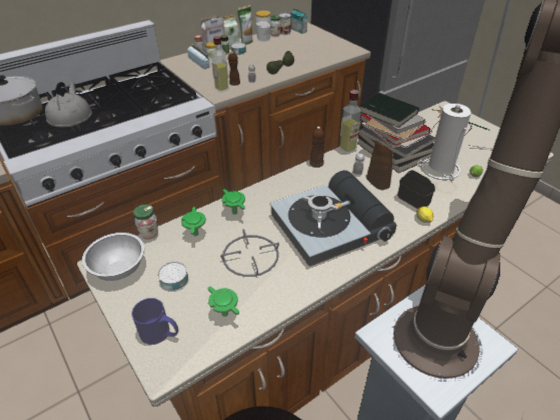

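View pics/top0.png

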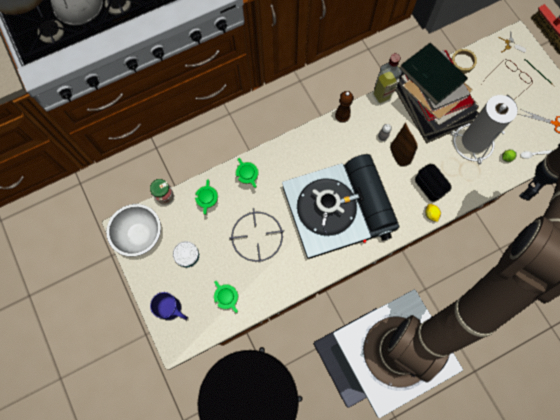

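The grey head is on the stove: top (328,203), scene (319,205). The three green ones, at top (247,173), (206,197) and (227,297), are look-alikes. I'll enlarge the stove to confirm.

Run:
```python
import cv2,numpy as np
a=cv2.imread("pics/top0.png")[150:260,275:405];b=cv2.imread("pics/scene0.png")[165:265,265:400]
cv2.imwrite("pics/c_top.png",cv2.resize(a,None,fx=6,fy=5.4545*1.1,interpolation=cv2.INTER_CUBIC)[:600])
cv2.imwrite("pics/c_top.png",cv2.resize(a,(650,550),interpolation=cv2.INTER_CUBIC))
cv2.imwrite("pics/c_scene.png",cv2.resize(b,(675,500),interpolation=cv2.INTER_CUBIC))
```

```text
(no output)
```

View pics/c_top.png

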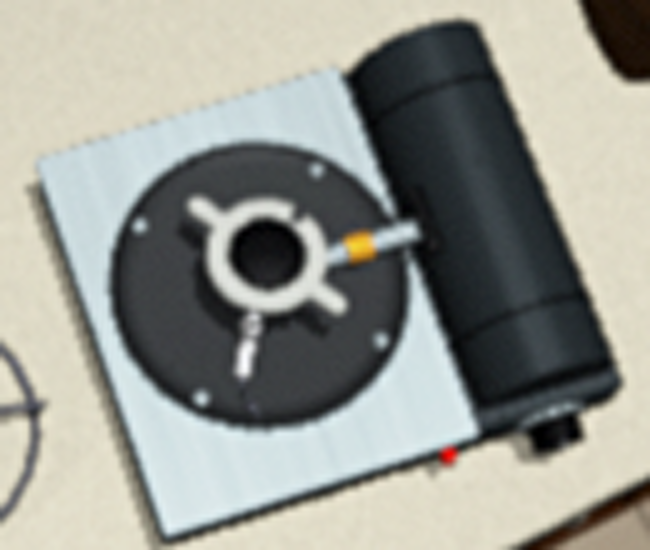

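View pics/c_scene.png

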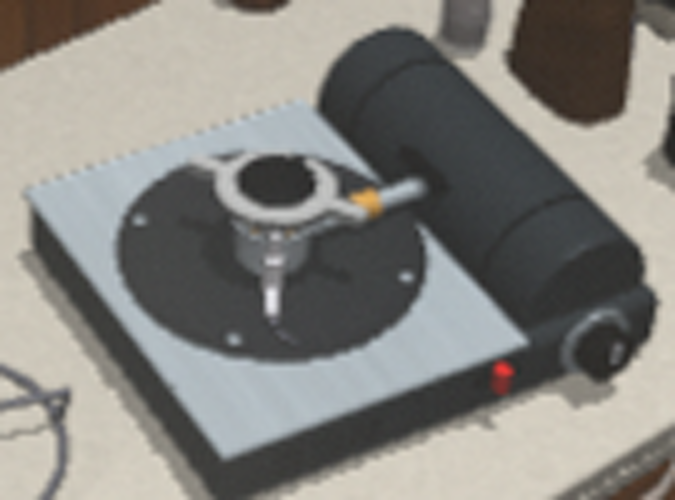

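Only the grey head on the stove fits (it is not green). In the top crop the notch is at (300,212), the ears at (200,208) and (340,303), and the white pin foot at (252,322). Next I'll measure these points.

```bash
cat > h.py <<'E'
import numpy as np,cv2
from plant import manip
def ray(cal,uv,z):
    K,R,t=cal["K"],cal["R"],np.array(cal["t"])
    d=R.T@np.linalg.inv(K)@np.array([uv[0],uv[1],1.]);o=-R.T@t
    return (o+d*(z-o[2])/d[2]).round(1)
def proj(cal,X):
    p=cal["K"]@(cal["R"]@np.array(X)+cal["t"]);return (p[:2]/p[2]).round(1)
E
python3 - <<'E'
from h import *
c=manip.get_calibration("top");s=manip.get_calibration("scene")
f=lambda u,v:((u+.5)/5+275-.5,(v+.5)/5+150-.5)
g=lambda u,v:(u/5+265,v/5+165)
P={}
for n,(u,v,z) in dict(notch=(300,212,119),ear1tip=(193,203,119),ear2tip=(343,306,119),cap=(267,252,128),foot=(252,322,94),rodout=(241,375,74),dishL=(110,285,69),dishR=(410,285,69),dishT=(262,143,69),dishB=(262,428,69)).items():
    P[n]=ray(c,f(u,v),z);print(n,P[n])
for n,(u,v,z) in dict(capS=(275,180,128),footS=(275,255,94)).items(): print(n,ray(s,g(u,v),z))
print("dish",(P["dishL"]+P["dishR"])/2,(P["dishT"]+P["dishB"])/2)
im=cv2.imread("pics/top0.png")
# stove deck edge yaw
hsv=cv2.cvtColor(im,cv2.COLOR_BGR2HSV)
# dark dish blob
g2=cv2.cvtColor(im,cv2.COLOR_BGR2GRAY)
m=(g2<90).astype(np.uint8)
m[:,352:]=0;m[:175]=0;m[240:]=0;m[:,:290]=0
cs,_=cv2.findContours(m,0,1);k=max(cs,key=cv2.contourArea)
e=cv2.fitEllipse(cv2.convexHull(k));print(e,cv2.contourArea(k),ray(c,e[0],69))
E
```

```text
notch [546.9 -54.5 119. ]
ear1tip [585.7   6.  119. ]
ear2tip [476.2 -47.7 119. ]
cap [530.2 -19.2 128. ]
foot [500.    5.9  94. ]
rodout [475.2  26.4  74. ]
dishL [573.8  74.2  69. ]
dishR [ 478.7 -107.8   69. ]
dishT [616.3 -68.1  69. ]
dishB [437.2  30.7  69. ]
capS [525.  -16.9 128. ]
footS [497.    3.9  94. ]
dish [526.25 -16.8   69.  ] [526.75 -18.7   69.  ]
((326.4707946777344, 206.7547607421875), (56.23871994018555, 59.23414993286133), 101.9090347290039) 1750.5 [525.9 -16.2  69. ]
```

```bash
cat >> h.py <<'E'
from scipy.spatial.transform import Rotation as Ro
AX=np.array([527.,-18.])
def tgt(ear,gap,z,r=58,flip=180):
    e=np.radians(ear);p=AX+np.array([np.cos(e)*r-np.sin(e)*(17+gap),np.sin(e)*r+np.cos(e)*(17+gap)])
    return [*p,z],ear+flip
def rel(p,yaw,p0=None,o0=None):
    s=manip.state()
    p0=s["tcp_pos"] if p0 is None else np.array(p0); o0=s["orientation"] if o0 is None else o0
    R0=Ro.from_euler("xyz",o0);R1=Ro.from_euler("xyz",[-np.pi/2,0,np.radians(yaw)])
    return R0.inv().apply(np.array(p)-p0).round(1).tolist(),(R0.inv()*R1).as_rotvec(degrees=True).round(1).tolist()
E
python3 - <<'E'
from h import *
print(tgt(206,10,230),rel(*[tgt(206,10,230)[0],26]))
E
```

```text
([np.float64(486.7059662779534), np.float64(-67.692965763844), 230], 386) ([-366.0, 1.0, 417.9], [-0.1, -92.2, -0.1])
```

Emit:
move_arm(xyz=[[-30, 0, 35], [-61, 0, 70], [-92, 0, 105], [-122, 0, 139], [-152, 0, 174], [-183, 0, 209], [-214, 0, 244], [-244, 0, 279], [-274, 0, 313], [-305, 0, 348], [-336, 0, 383], [-366, 0, 418], [-366, 0, 418], [-366, 0, 418]], dr=[[0, -8, 0], [0, -16, 0], [0, -23, 0], [0, -31, 0], [0, -38, 0], [0, -46, 0], [0, -54, 0], [0, -61, 0], [0, -69, 0], [0, -77, 0], [0, -84, 0], [0, -92, 0], [0, -92, 0], [0, -92, 0]], claw=[0, 0, 0, 0, 0, 0, 0, 0, 0, 0, 0, 0, 0, 0])

```text
t: 1.85
tcp_pos: [486.6, -68.6, 230.9]
orientation: [-1.571, 0.001, 0.45]
ft_force: [0.0, -0.8, -0.2]
gripper_width: -0.0
```

Run:
```python
from h import *
s=manip.state();print(s["t"],s["tcp_pos"],s["orientation"],s["joint_pos"],s["gripper_width"],s["ft_force"])
c=manip.get_calibration("wrist");print(c)
cv2.imwrite("pics/w1.png",manip.camera("wrist"))
```

```text
1.85 [486.5590195  -68.56470946 230.89698807] [-1.57057035e+00  1.02261529e-03  4.49803720e-01] [ 0.53754685  0.23625845 -0.57892251  1.8817676   0.14703287  1.06660038
  0.3496968 ] -0.011831065303099379 [ 0.01718626 -0.84528985 -0.23290454]
{'K': array([[336.53048357,   0.        , 273.1384851 ],
       [  0.        , 336.53048357, 211.38511876],
       [  0.        ,   0.        ,   1.        ]]), 'R': array([[ 0.90097463,  0.43387033, -0.00111793],
       [ 0.41948388, -0.87043593,  0.25763262],
       [ 0.11080606, -0.23258941, -0.9662423 ]]), 't': array([-409.34468481, -297.61429105,  307.31667515])}
```

View pics/w1.png

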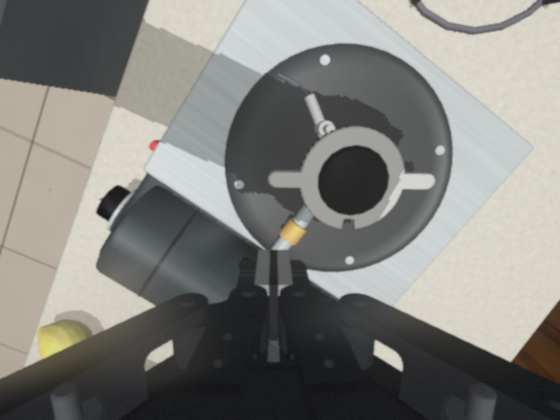

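The wrist view is clear: ear tips at (270,180) and (434,181), notch (349,226), pin foot (326,129), cap centre (353,180), fingertips (273,255).

Run:
```python
from h import *
c=manip.get_calibration("wrist")
P={}
for n,(u,v,z) in dict(eb=(270,180,119),ea=(434,181,119),notch=(349,224,119),cap=(353,180,128),foot=(326,129,94),dL=(226,157,69),dR=(452,157,69),dT=(340,43,69),dB=(340,270,69)).items():
    P[n]=ray(c,(u,v),z);print(n,P[n])
d=P["ea"]-P["eb"];print(np.degrees(np.arctan2(d[1],d[0])),(P["ea"]+P["eb"])/2,np.linalg.norm(d))
print((P["dL"]+P["dR"])/2,(P["dT"]+P["dB"])/2)
d=P["foot"][:2]-AX;print(np.degrees(np.arctan2(d[1],d[0])),np.hypot(*d))
print(proj(c,[486.6,-68.6,231]))
```

```text
eb [475.8 -50.5 119. ]
ea [588.9   3.  119. ]
notch [547.1 -55.1 119. ]
cap [530.2 -22.6 128. ]
foot [500.2   2.6  94. ]
dL [434.4 -56.6  69. ]
dR [617.1  31.1  69. ]
dT [481.9  69.7  69. ]
dB [ 579.3 -109.1   69. ]
25.31568092835788 [532.35 -23.75 119.  ] 125.11538674359757
[525.75 -12.75  69.  ] [530.6 -19.7  69. ]
142.45207744340468 33.802366781040654
[271.8 266.6]
```

```bash
sed -i 's/^AX=.*/AX=np.array([529.,-21.])/' h.py
python3 - <<'E'
from h import *
for z in(231,150,104): print(rel(tgt(206,9,z)[0],26))
E
```

```text
([1.4, -0.1, -1.4], [-0.0, -0.3, -0.1])
([1.5, 80.9, -1.4], [-0.0, -0.3, -0.1])
([1.5, 126.9, -1.4], [-0.0, -0.3, -0.1])
```

Emit:
move_arm(xyz=[[1, 30, -1], [1, 60, -1], [1, 85, -1], [1, 105, -1], [1, 120, -1], [1, 126, -1], [1, 126, -1]], dr=[[0, 0, 0], [0, 0, 0], [0, 0, 0], [0, 0, 0], [0, 0, 0], [0, 0, 0], [0, 0, 0]], claw=[0, 0, 0, 0, 0, 0, 0])

```text
t: 2.78
tcp_pos: [488.3, -68.8, 105.3]
orientation: [-1.571, 0.0, 0.45]
ft_force: [0.4, -0.4, 0.5]
gripper_width: 0.2
```

Run:
```python
from h import *
s=manip.state();print(s["t"],s["tcp_pos"],s["ft_force"])
w=manip.camera("wrist");t=manip.camera("top")
cv2.imwrite("pics/d2.png",np.hstack([cv2.resize(w[60:320,160:480],(480,390)),cv2.resize(t[170:240,290:370],(320,390*320//320))]))
a=(s["tcp_pos"],s["orientation"])
for e in range(204,90,-6): print(e,*rel(tgt(e,0,104)[0],e-180,*a))
```

```text
2.775 [488.28750029 -68.83187865 105.30572663] [ 0.37747013 -0.36590676  0.53611311]
204 [-1.0, 1.3, 10.2] [-0.0, 1.8, -0.0]
198 [-2.3, 1.3, 16.4] [0.0, 7.8, -0.0]
192 [-2.9, 1.3, 22.7] [0.0, 13.8, -0.0]
186 [-2.9, 1.3, 29.0] [0.0, 19.8, -0.0]
180 [-2.1, 1.3, 35.3] [0.0, 25.8, -0.0]
174 [-0.8, 1.3, 41.5] [0.0, 31.8, -0.0]
168 [1.2, 1.3, 47.5] [0.0, 37.8, -0.0]
162 [3.8, 1.3, 53.2] [0.0, 43.8, -0.0]
156 [7.0, 1.3, 58.7] [0.0, 49.8, -0.0]
150 [10.8, 1.3, 63.8] [0.0, 55.8, -0.0]
144 [15.1, 1.3, 68.4] [0.0, 61.8, -0.0]
138 [19.8, 1.3, 72.6] [0.0, 67.8, -0.0]
132 [25.0, 1.3, 76.3] [0.0, 73.8, -0.0]
126 [30.5, 1.3, 79.4] [0.0, 79.8, -0.0]
120 [36.3, 1.3, 81.9] [0.0, 85.8, -0.0]
114 [42.3, 1.3, 83.9] [0.0, 91.8, -0.0]
108 [48.5, 1.3, 85.1] [0.0, 97.8, -0.0]
102 [54.8, 1.3, 85.7] [0.0, 103.8, -0.0]
96 [61.1, 1.3, 85.7] [0.0, 109.8, -0.0]
```

View pics/d2.png

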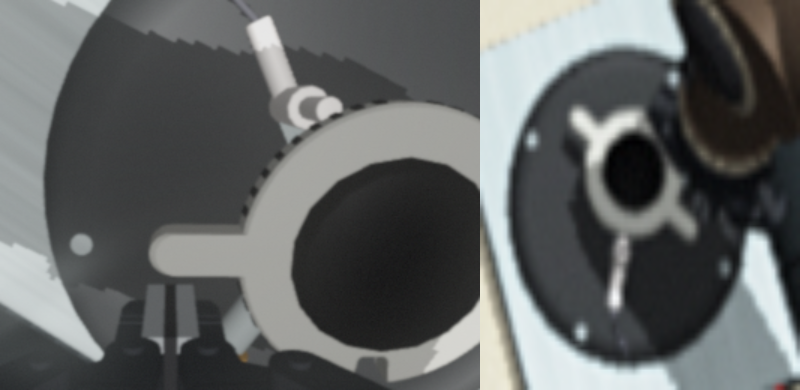

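The fingertip sits beside ear b and is clear of the rim. I'll start the clockwise sweep.

Emit:
move_arm(xyz=[[-1, 1, 5], [-1, 1, 10], [-2, 1, 16], [-3, 1, 23], [-3, 1, 29], [-2, 1, 35], [-1, 1, 41.5], [1, 1, 47.5], [4, 1, 53], [7, 1, 58.5], [11, 1, 64], [15, 1, 68.5], [20, 1, 72.5], [20, 1, 72.5]], dr=[[0, 0, 0], [0, 2, 0], [0, 8, 0], [0, 14, 0], [0, 20, 0], [0, 26, 0], [0, 32, 0], [0, 38, 0], [0, 44, 0], [0, 50, 0], [0, 56, 0], [0, 62, 0], [0, 68, 0], [0, 68, 0]], claw=[0, 0, 0, 0, 0, 0, 0, 0, 0, 0, 0, 0, 0, 0])

```text
t: 4.62
tcp_pos: [474.9, 6.2, 104.7]
orientation: [-1.57, -0.001, -0.734]
ft_force: [-0.7, 0.6, 0.3]
gripper_width: 0.2
```

Run:
```python
from h import *
s=manip.state();print(s["t"],s["tcp_pos"],s["orientation"],s["joint_pos"],s["ft_force"])
w=manip.camera("wrist");t=manip.camera("top")
cv2.imwrite("pics/d3.png",np.hstack([cv2.resize(w[60:320,160:480],(480,390)),cv2.resize(t[170:240,290:370],(320,390*320//320))]))
a=(s["tcp_pos"],s["orientation"])
for e in range(138,44,-6): print(e,*rel(tgt(e,0,104)[0],e-180,*a))
```

```text
4.625 [474.89514756   6.1666697  104.66170346] [-1.57018859e+00 -5.34148449e-04 -7.34208345e-01] [ 0.13335707  0.33942731 -0.29779599  2.06829303  0.14352727  0.75209949
 -0.98763448] [-0.65078307  0.59559316  0.25333191]
138 [0.4, 0.7, -1.0] [-0.0, -0.1, 0.0]
132 [-1.1, 0.7, 5.2] [-0.0, 5.9, 0.0]
126 [-1.9, 0.7, 11.4] [-0.0, 11.9, 0.0]
120 [-2.0, 0.7, 17.8] [-0.0, 17.9, 0.0]
114 [-1.5, 0.7, 24.1] [-0.0, 23.9, 0.0]
108 [-0.4, 0.7, 30.3] [-0.0, 29.9, 0.0]
102 [1.4, 0.7, 36.4] [-0.0, 35.9, 0.0]
96 [3.9, 0.7, 42.2] [-0.0, 41.9, 0.0]
90 [6.9, 0.7, 47.7] [-0.0, 47.9, 0.0]
84 [10.5, 0.7, 53.0] [-0.0, 53.9, 0.0]
78 [14.6, 0.7, 57.8] [-0.0, 59.9, 0.0]
72 [19.2, 0.7, 62.1] [-0.0, 65.9, 0.0]
66 [24.2, 0.7, 66.0] [-0.0, 71.9, 0.0]
60 [29.6, 0.7, 69.2] [-0.1, 77.9, 0.0]
54 [35.3, 0.7, 72.0] [-0.1, 83.9, -0.0]
48 [41.3, 0.7, 74.1] [-0.1, 89.9, -0.0]
```

View pics/d3.png

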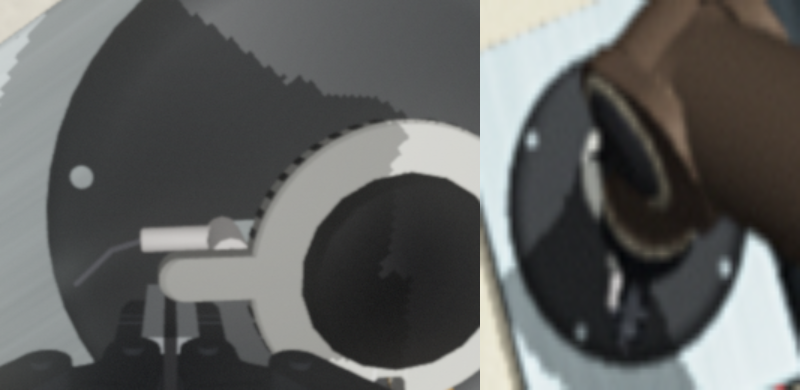

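The ear has turned with the tip, and it now lies nearly over the pin and rod. I'll keep going to about 66°, then slow down.

Emit:
move_arm(xyz=[[-1, 0, 5], [-2, 0, 11.5], [-2, 0, 18], [-1.5, 0, 24], [-0.5, 0, 30], [1.5, 0, 36.5], [4, 0, 42], [7, 0, 47.5], [10.5, 0, 53], [14.5, 0, 58], [19, 0, 62], [24, 0, 66], [24, 0, 66]], dr=[[0, 6, 0], [0, 12, 0], [0, 18, 0], [0, 24, 0], [0, 30, 0], [0, 36, 0], [0, 42, 0], [0, 48, 0], [0, 54, 0], [0, 60, 0], [0, 66, 0], [0, 72, 0], [0, 72, 0]], claw=[0, 0, 0, 0, 0, 0, 0, 0, 0, 0, 0, 0, 0])

```text
t: 6.35
tcp_pos: [537.0, 37.9, 104.2]
orientation: [-1.571, -0.0, -1.991]
ft_force: [-0.7, -0.8, 0.2]
gripper_width: 0.2
```

Run:
```python
from h import *
s=manip.state();print(s["t"],s["tcp_pos"],s["orientation"],s["joint_pos"],s["ft_force"])
w=manip.camera("wrist");t=manip.camera("scene")
cv2.imwrite("pics/d4.png",np.hstack([cv2.resize(w[60:320,160:480],(480,390)),cv2.resize(t[170:240,290:370],(320,390*320//320))]))
a=(s["tcp_pos"],s["orientation"])
for e in range(66,42,-2): print(e,*rel(tgt(e,0,104)[0],e-180,*a))
```

```text
6.35 [536.96053665  37.94620389 104.23489938] [-1.57068061e+00 -1.05403409e-04 -1.99097518e+00] [-0.15089321  0.41327908 -0.01230511  1.93646599  0.00715727  0.79184956
 -2.15816565] [-0.66730872 -0.77285752  0.21791497]
66 [-0.9, 0.2, -0.3] [-0.0, -0.1, 0.0]
64 [-1.5, 0.2, 1.7] [-0.0, 1.9, 0.0]
62 [-2.0, 0.2, 3.8] [-0.0, 3.9, 0.0]
60 [-2.4, 0.2, 5.9] [-0.0, 5.9, 0.0]
58 [-2.7, 0.2, 7.9] [-0.0, 7.9, 0.0]
56 [-3.0, 0.2, 10.0] [-0.0, 9.9, 0.0]
54 [-3.2, 0.2, 12.1] [-0.0, 11.9, 0.0]
52 [-3.3, 0.2, 14.2] [-0.0, 13.9, 0.0]
50 [-3.4, 0.2, 16.3] [-0.0, 15.9, 0.0]
48 [-3.4, 0.2, 18.5] [-0.0, 17.9, 0.0]
46 [-3.3, 0.2, 20.6] [-0.0, 19.9, 0.0]
44 [-3.1, 0.2, 22.7] [-0.0, 21.9, 0.0]
```

View pics/d4.png

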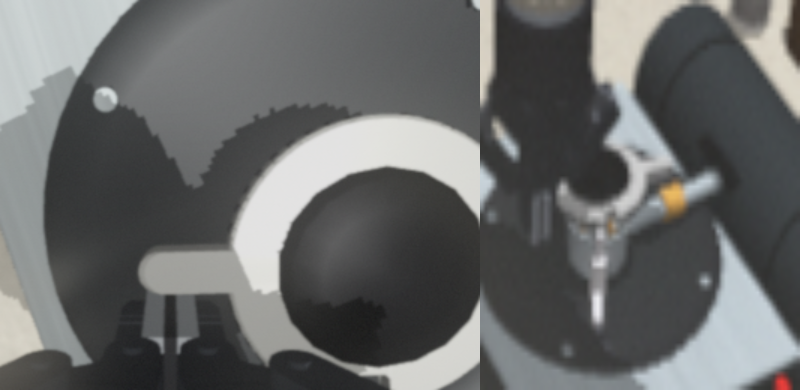

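Emit:
move_arm(xyz=[[-1.5, 0, 1.5], [-2, 0, 3.5], [-2.5, 0, 6], [-2.5, 0, 8], [-3, 0, 10], [-3, 0, 11], [-3, 0, 12], [-3, 0, 13], [-3, 0, 14], [-3, 0, 14]], dr=[[0, 2, 0], [0, 4, 0], [0, 6, 0], [0, 8, 0], [0, 10, 0], [0, 11, 0], [0, 12, 0], [0, 13, 0], [0, 14, 0], [0, 14, 0]], claw=[0, 0, 0, 0, 0, 0, 0, 0, 0, 0])

```text
t: 7.7
tcp_pos: [550.9, 35.2, 104.3]
orientation: [-1.571, -0.0, -2.237]
ft_force: [-0.7, 0.0, 0.3]
gripper_width: 0.2
```

Run:
```python
from h import *
s=manip.state();print(s["t"],s["tcp_pos"],s["orientation"],s["joint_pos"],s["ft_force"])
w=manip.camera("wrist");t=manip.camera("scene")
cv2.imwrite("pics/d5.png",np.hstack([cv2.resize(w[60:320,160:480],(480,390)),cv2.resize(t[170:240,290:370],(320,390*320//320))]))
a=(s["tcp_pos"],s["orientation"])
for e in range(52,42,-1): print(e,*rel(tgt(e,0,104)[0],e-180,*a))
```

```text
7.7 [550.92132856  35.17318774 104.29095124] [-1.57067352e+00 -7.46984791e-06 -2.23736890e+00] [-0.18893995  0.43216079  0.04815091  1.90670218 -0.02788586  0.80328577
 -2.36321543] [-0.69609617  0.00828051  0.25148693]
52 [-0.2, 0.3, 0.3] [-0.0, -0.2, 0.0]
51 [-0.5, 0.3, 1.3] [-0.0, 0.8, 0.0]
50 [-0.8, 0.3, 2.3] [-0.0, 1.8, 0.0]
49 [-1.1, 0.3, 3.4] [-0.0, 2.8, 0.0]
48 [-1.3, 0.3, 4.4] [-0.0, 3.8, 0.0]
47 [-1.5, 0.3, 5.4] [-0.0, 4.8, 0.0]
46 [-1.7, 0.3, 6.5] [-0.0, 5.8, 0.0]
45 [-1.9, 0.3, 7.5] [-0.0, 6.8, 0.0]
44 [-2.1, 0.3, 8.5] [-0.0, 7.8, -0.0]
43 [-2.2, 0.3, 9.6] [-0.0, 8.8, -0.0]
```

View pics/d5.png

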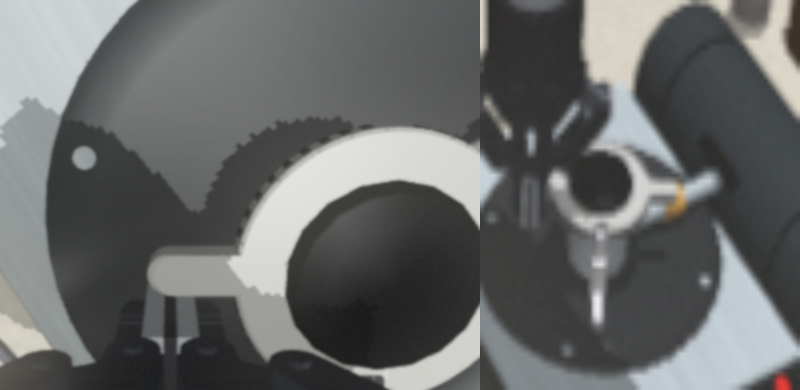

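Emit:
move_arm(xyz=[[-0.5, 0, 1], [-0.5, 0, 1.5], [-1, 0, 2], [-1, 0, 2.5], [-1, 0, 3], [-1, 0, 3.5], [-1, 0, 3.5]], dr=[[0, 1, 0], [0, 1, 0], [0, 2, 0], [0, 2, 0], [0, 3, 0], [0, 3, 0], [0, 3, 0]], claw=[0, 0, 0, 0, 0, 0, 0])

```text
t: 8.68
tcp_pos: [554.3, 33.8, 104.3]
orientation: [-1.571, 0.0, -2.289]
ft_force: [0.1, 1.2, 0.8]
gripper_width: 0.0
```

Emit:
move_arm(xyz=[[0, 0, 0.5], [0, 0, 1], [0, 0, 1.5], [-0.5, 0, 2], [-0.5, 0, 2]], dr=[[0, 0, 0], [0, 1, 0], [0, 1, 0], [0, 2, 0], [0, 2, 0]], claw=[0, 0, 0, 0, 0])

```text
t: 9.3
tcp_pos: [555.6, 32.8, 104.1]
orientation: [-1.571, -0.001, -2.325]
ft_force: [-2.2, -0.0, 0.4]
gripper_width: 0.2
```

Run:
```python
from h import *
s=manip.state();print(s["t"],s["tcp_pos"],s["orientation"],s["joint_pos"],s["ft_force"])
w=manip.camera("wrist");t=manip.camera("scene")
cv2.imwrite("pics/d6.png",np.hstack([cv2.resize(w[60:320,160:480],(480,390)),cv2.resize(t[170:240,290:370],(320,390*320//320))]))
a=(s["tcp_pos"],s["orientation"])
for e in range(50,40,-1): print(e,*rel(tgt(e,0,104)[0],e-180,*a))
```

```text
9.3 [555.58232968  32.83320365 104.07696488] [-1.57140783e+00 -8.43687753e-04 -2.32474783e+00] [-0.20015401  0.43954698  0.06998638  1.89615563 -0.04108673  0.80829587
 -2.43313038] [-2.15762843 -0.01806931  0.42561624]
50 [0.5, 0.1, -2.7] [0.0, -3.2, 0.0]
49 [0.1, 0.1, -1.7] [0.0, -2.2, 0.0]
48 [-0.2, 0.1, -0.7] [0.0, -1.2, 0.0]
47 [-0.5, 0.1, 0.3] [0.0, -0.2, 0.0]
46 [-0.8, 0.1, 1.3] [0.0, 0.8, 0.0]
45 [-1.1, 0.1, 2.3] [0.0, 1.8, 0.0]
44 [-1.3, 0.1, 3.3] [0.0, 2.8, 0.0]
43 [-1.6, 0.1, 4.4] [0.0, 3.8, 0.0]
42 [-1.8, 0.1, 5.4] [0.0, 4.8, 0.0]
41 [-2.0, 0.1, 6.4] [0.0, 5.8, 0.1]
```

View pics/d6.png

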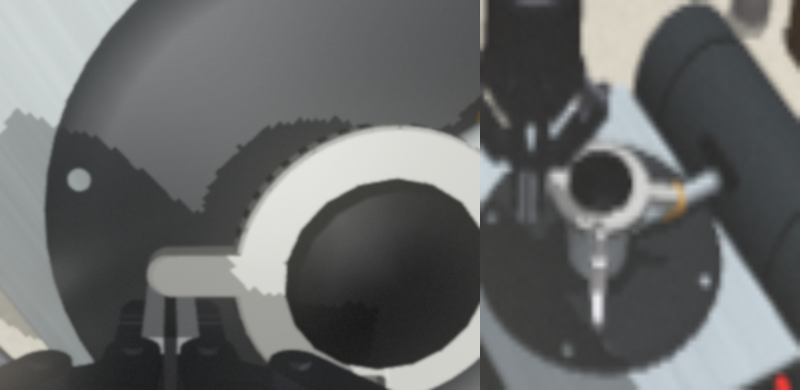

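Emit:
move_arm(xyz=[[0, 0, 1], [-0.5, 0, 2], [-0.5, 0, 2]], dr=[[0, 1, 0], [0, 2, 0], [0, 2, 0]], claw=[0, 0, 0])

```text
t: 9.78
tcp_pos: [557.0, 31.9, 104.0]
orientation: [-1.572, -0.001, -2.36]
ft_force: [-5.5, 1.1, 2.2]
gripper_width: 0.1
```

Run:
```python
from h import *
s=manip.state();print(s["t"],s["tcp_pos"],s["orientation"],s["ft_force"])
t=manip.camera("scene");cv2.imwrite("pics/s7.png",t)
o=cv2.imread("pics/scene0.png")
f=lambda i:cv2.resize(i[185:245,290:350],(400,400),interpolation=cv2.INTER_CUBIC)
cv2.imwrite("pics/d7.png",np.hstack([f(o),f(t)]))
```

```text
9.775 [556.98289682  31.87045758 104.01594303] [-1.57209442e+00 -1.46045832e-03 -2.36023862e+00] [-5.51262655  1.10791587  2.16304236]
```

View pics/d7.png

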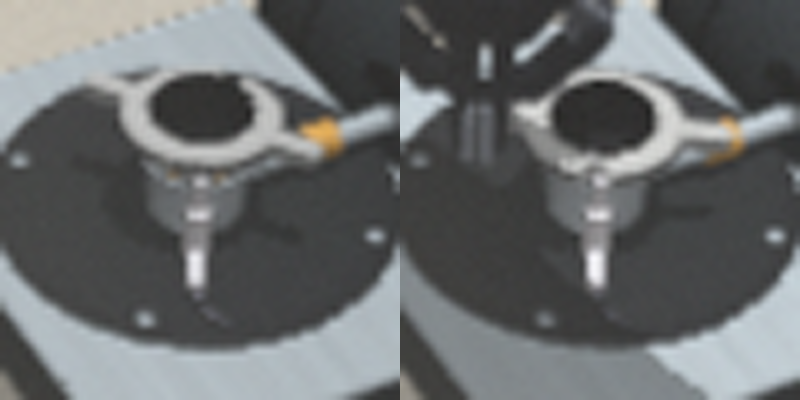

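The force rose to 5.5 N and rotation stopped. In the scene crop the pin now shows within the lowered rim at (597,165). I'll back off and lift so I can check.

Emit:
move_arm(xyz=[[0, 0, -3], [0, 0, -8], [0, 0, -12], [0, -20, -14], [0, -60, -14], [0, -100, -14], [0, -130, -14], [0, -130, -14]], dr=[[0, 0, 0], [0, 0, 0], [0, 0, 0], [0, 0, 0], [0, 0, 0], [0, 0, 0], [0, 0, 0], [0, 0, 0]], claw=[0, 0, 0, 0, 0, 0, 0, 0])

```text
t: 10.82
tcp_pos: [549.5, 42.1, 237.0]
orientation: [-1.568, 0.005, -2.359]
ft_force: [-0.9, 0.1, -0.7]
gripper_width: 0.4
```

Run:
```python
from h import *
s=manip.state();print(s["t"],s["tcp_pos"],s["orientation"],s["ft_force"])
c=manip.get_calibration("wrist")
w=manip.camera("wrist");cv2.imwrite("pics/w8.png",w)
t=manip.camera("scene");cv2.imwrite("pics/s8.png",t)
cv2.imwrite("pics/s8c.png",cv2.resize(t[185:245,290:350],(500,500),interpolation=cv2.INTER_CUBIC))
print(proj(c,[529,-21,128]))
```

```text
10.825 [549.52292494  42.11672003 236.98572556] [-1.56756027  0.00455886 -2.35933655] [-0.85763535  0.07991732 -0.69584702]
[353.9 171.3]
```

View pics/w8.png

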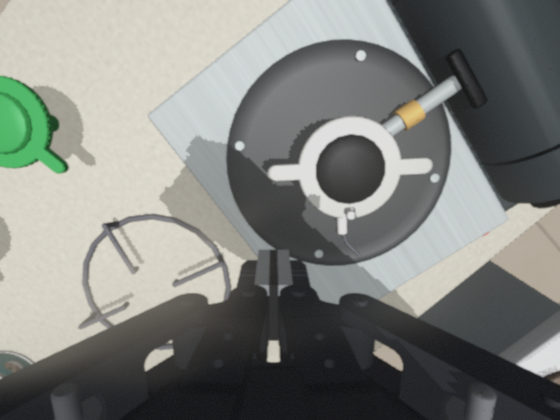

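View pics/s8c.png

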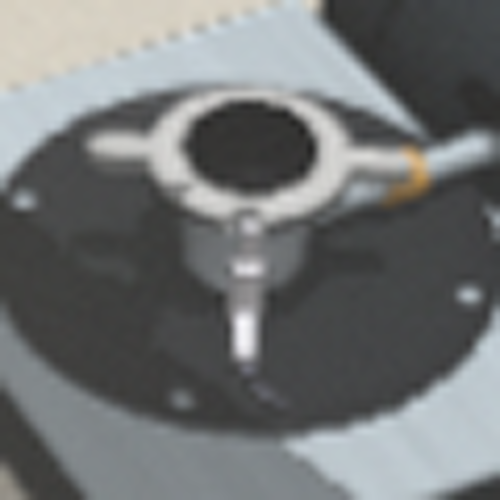

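Run:
```python
from h import *
w=cv2.imread("pics/w8.png");cv2.imwrite("pics/w8c.png",cv2.resize(w[100:260,255:455],(750,600),interpolation=cv2.INTER_CUBIC))
c=manip.get_calibration("wrist");print(ray(c,(351,168),126),ray(c,(270,173),118),ray(c,(432,166),118))
```

```text
[530.3 -21.4 126. ] [569.7  24.7 118. ] [485.3 -66.7 118. ]
```

View pics/w8c.png

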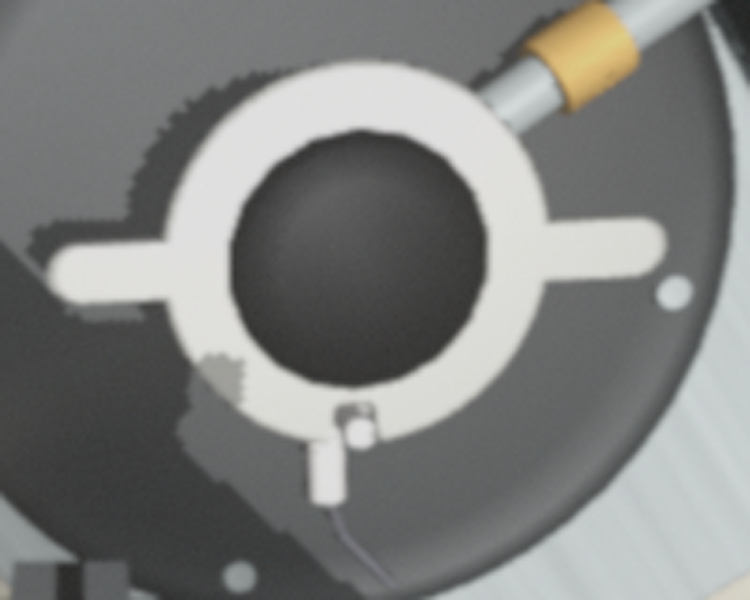

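The pin's white top sits inside the notch at crop (360,430). Next I'll press straight down at the cap centre (530,-21).

Run:
```python
from h import *
for z in (235,140,128): print(rel([530,-21,z],-135))
```

```text
([57.0, -0.9, 32.1], [-0.0, -0.2, -0.0])
([57.1, 94.1, 32.1], [-0.0, -0.2, -0.0])
([57.1, 106.1, 32.1], [-0.0, -0.2, -0.0])
```

Emit:
move_arm(xyz=[[20, 0, 11], [40, 0, 22], [57, 0, 32], [57, 0, 32], [57, 40, 32], [57, 75, 32], [57, 95, 32], [57, 102, 32], [57, 102, 32]], dr=[[0, 0, 0], [0, 0, 0], [0, 0, 0], [0, 0, 0], [0, 0, 0], [0, 0, 0], [0, 0, 0], [0, 0, 0], [0, 0, 0]], claw=[0, 0, 0, 0, 0, 0, 0, 0, 0])

```text
t: 12.05
tcp_pos: [530.2, -20.5, 132.2]
orientation: [-1.571, -0.0, -2.359]
ft_force: [-0.2, -0.4, -0.1]
gripper_width: 0.1
```

Run:
```python
from h import *
s=manip.state();print(s["t"],s["tcp_pos"],s["orientation"],s["ft_force"])
w=manip.camera("wrist");cv2.imwrite("pics/w9.png",w)
```

```text
12.05 [530.24926758 -20.50730033 132.1870477 ] [-1.57120215e+00 -1.72397084e-04 -2.35868841e+00] [-0.18405099 -0.44598107 -0.10761556]
```

View pics/w9.png

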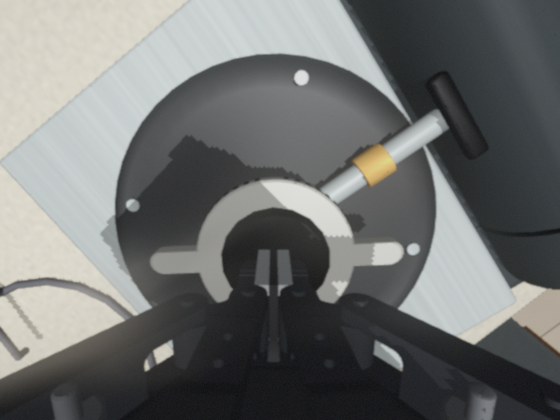

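The fingertips are over the cap. I'll press slowly.

Emit:
move_arm(xyz=[[0, 2, 0], [0, 4, 0], [0, 5, 0], [0, 6, 0], [0, 7, 0], [0, 8, 0], [0, 9, 0], [0, 9, 0]], dr=[[0, 0, 0], [0, 0, 0], [0, 0, 0], [0, 0, 0], [0, 0, 0], [0, 0, 0], [0, 0, 0], [0, 0, 0]], claw=[0, 0, 0, 0, 0, 0, 0, 0])

```text
t: 13.1
tcp_pos: [531.0, -21.5, 124.4]
orientation: [-1.569, 0.001, -2.36]
ft_force: [-1.6, -1.4, 9.1]
gripper_width: -0.1
```

Emit:
move_arm(xyz=[[0, 1, 0], [0, 2, 0], [0, 3, 0], [0, 4, 0], [0, 5, 0], [0, 5, 0]], dr=[[0, 0, 0], [0, 0, 0], [0, 0, 0], [0, 0, 0], [0, 0, 0], [0, 0, 0]], claw=[0, 0, 0, 0, 0, 0])

```text
t: 13.85
tcp_pos: [529.9, -21.1, 118.0]
orientation: [-1.571, -0.0, -2.359]
ft_force: [-0.4, -0.2, 0.4]
gripper_width: -0.2
```

Emit:
move_arm(xyz=[[0, 1, 0], [0, 2, 0], [0, 3, 0], [0, 4, 0], [0, 4, 0]], dr=[[0, 0, 0], [0, 0, 0], [0, 0, 0], [0, 0, 0], [0, 0, 0]], claw=[0, 0, 0, 0, 0])

```text
t: 14.48
tcp_pos: [530.2, -21.0, 117.0]
orientation: [-1.571, 0.001, -2.359]
ft_force: [-9.4, -0.2, 27.7]
gripper_width: 0.3
```

The tip stops at z = 117.0 with 27.7 N, which is exactly the home height of the cap. Retracting.

Emit:
move_arm(xyz=[[0, -4, 0], [0, -10, 0], [0, -30, 0], [0, -70, 0], [0, -110, 0], [20, -140, 30], [45, -160, 60], [60, -160, 80], [60, -160, 80]], dr=[[0, 0, 0], [0, 0, 0], [0, 0, 0], [0, 0, 0], [0, 0, 0], [0, 0, 0], [0, 0, 0], [0, 0, 0], [0, 0, 0]], claw=[0, 0, 0, 0, 0, 0, 0, 0, 0])

```text
t: 15.6
tcp_pos: [543.7, -122.5, 274.3]
orientation: [-1.57, -0.001, -2.363]
ft_force: [-0.3, 1.1, -1.0]
gripper_width: 0.1
```

Run:
```python
from h import *
s=manip.state();print(s["t"],s["tcp_pos"],s["ft_force"])
c=manip.get_calibration("wrist")
w=manip.camera("wrist");cv2.imwrite("pics/w10.png",w)
t=manip.camera("scene");cv2.imwrite("pics/s10.png",t)
cv2.imwrite("pics/s10c.png",cv2.resize(t[185:245,290:350],(500,500),interpolation=cv2.INTER_CUBIC))
```

```text
15.6 [ 543.74071226 -122.46991662  274.31846413] [-0.26112702  1.12019685 -0.9625549 ]
```

View pics/w10.png

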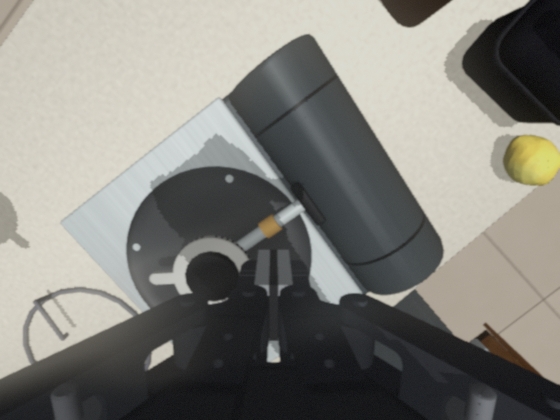

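View pics/s10c.png

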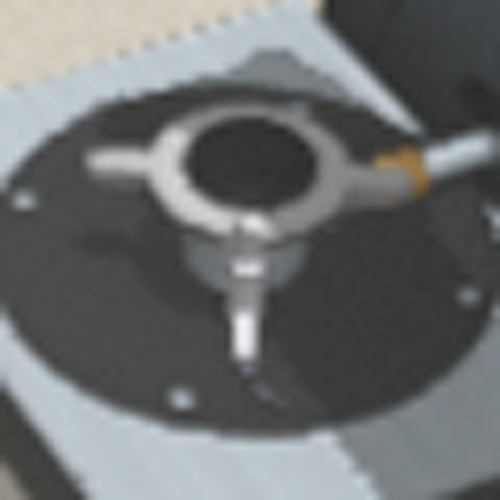

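View pics/s10.png

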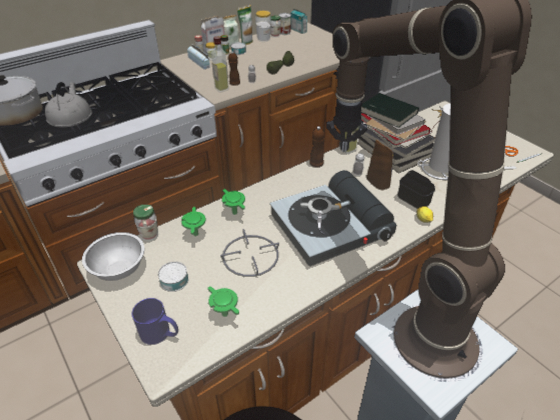

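Run:
```python
from h import *
s=manip.get_calibration("scene")
for f in("s8","s10"):
    g=cv2.cvtColor(cv2.imread(f"pics/{f}.png"),cv2.COLOR_BGR2GRAY)[192:218,306:334]
    m=(g<75).astype(np.uint8);n,l,st,ce=cv2.connectedComponentsWithStats(m)
    k=l[12,14] if l[12,14] else 1;print(f,ce[k]+[306,192],st[k])
for z in(126,117,121.5,112.5):print(z,proj(s,[529.5,-21,z]))
```

```text
s8 [319.66666667 202.1031746 ] [  6   5  16  11 126]
s10 [319.8976378  204.03937008] [  7   7  15  11 127]
126 [320.  200.3]
117 [319.9 202.4]
121.5 [320.  201.3]
112.5 [319.8 203.4]
```

Run:
```python
from plant import manip
print(manip.hand_in(), manip.state()["t"])
```

```text
the job is handed in; nothing more can be done
the job is handed in; nothing more can be done
```

The burner head is back on its seat, and I handed the job in at about 15.7 s with the hand clear.

With the closed fingertips I pushed ear b clockwise by about 157° until the pin stopped the head. The push force rose to 5.5 N, and the wrist picture showed the pin in the notch. I then pressed straight down on the cap until it snapped past the spring balls, having seen about 9 N just before.

**Last checks**
- **Height:** the fingertip stopped at z = 117.0 mm under 27.7 N on the cap. That is the cap's height when the head is fully home.
- **Camera:** the cap moved down 1.9 px in the scene view. A 9 mm drop would give 2.1 px, so the two agree within measuring error. The absolute cap row was about 1.7 px off the calibration's prediction in both pictures, so I relied on the difference only.
- **Flatness:** I did not measure the tilt separately. In the last scene picture the head looks level.
- **Other things:** the other objects look unmoved in the final scene picture. Nothing was picked up.

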